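# Run the carrier train home and bolt it in

### The arm

A 6-joint arm with a two-finger parallel gripper is mounted at the origin on the work surface. World frame = base frame: x ahead of the robot, y to its left, z up, the work surface at z = 0. Lengths are in m, angles in degrees, forces in N, time in s.
With the tool pointing down it reaches from about 0.3 to 0.875 m from the base axis. Payload 6.4 kg.
Tool frame: the origin (TCP) lies on the centre line of the jaws, within the pads' length; the fingertips stand 8 mm ahead of it and the grasp point (between the pads) lies 11 mm behind it; z points along the fingers, y is the direction in which the jaws open and shut (so a half turn about z gives the same grasp; the last joint's range is limited). The gripper opens to 85 mm and grips with 20 to 120 N. Pads are 22 mm wide; open, the fingers measure 114 mm over their backs; the gripper's body (76 mm by 85 mm) begins 54 mm behind the grasp point. The pads swing forward as they close: fully open they stand 13 mm farther back than shut.
Start: joints at [-84.185, 10.359, 92.074, -0, 77.567, -11.82], TCP at [0.174, -0.548, 0.239] pointing down, gripper open.
Joint ranges: [-171.53, 171.53], [-51.25, 118.39], [17.06, 147.69], [-65.23, 245.23], [0, 150.52], [-178.68, 178.68]. Speed limits (degrees/s): [147.25, 147.25, 172.46, 180, 180, 180].

### API

Orientations are given as a 3x3 rotation matrix whose columns are the frame's x, y, z axes.
In Python, from rig import r gives the robot as it stands. Calls block until the motion is done:
- r.move_ptp(position, orientation): joint-space move of the TCP to a pose.
- r.move_linear(position, ori=None, velocity=0.15, threshold=None): straight line of the TCP; ori=None keeps the orientation; velocity is the mean speed in m/s. With threshold (N) it stops when the force on the tool has changed by that much, and returns True; else False.
- r.goto_joints(angles): joint-space move.
- r.gripper_to(opening, grasp_force=None): opening from 0.0 (shut) to 1.0 (fully open); grasp_force is the grip in N (None keeps the last); returns when the fingers have stopped.
- r.hold(seconds).
- r.solve_ik(position, orientation): joint angles nearest the present ones, or None.
- r.observe(): the state.
- r.camera(name): name is "scene" or "side" or "wrist"; returns a dict with "img" (400x640x3 uint8, red, green, blue), "K" (3x3 intrinsics, pixels), "R" (3x3) and "t" (3): a world point X has camera coordinates R X + t; the wrist camera has in their place "hand_eye" (4x4, takes a point from camera to tool coordinates, whose origin is the TCP and whose axes are the flange's). Camera axes: x right, y down, z forward; pixel columns grow to the right and rows downward; lengths in m; the calibration is good to about 2 mm. The wrist camera is an equidistant fisheye: a pixel r from the principal point sees the ray r / f radians off the axis. A picture is of the moment at which its call begins: read the wrist's pose just before it. There is no depth.
A pose or a line that the arm cannot do raises r.MotionError and nothing moves.
- r.hand_in(): hands the job in, once; it reports no verdict.
The state is a dict: "clock": time; "q": joint angles; "joint_vel": joint speeds; "joint_torque": joint torques, N m; "eef_pos": TCP position; "tool_rot": TCP orientation; "ft_force": force on the tool from outside, world axes, zero at the start; "wrist_torque": the same for the moment, N m; "gripper_width": opening from 0.0 (shut) to 1.0 (fully open).
Only numpy, scipy, OpenCV 4.12 (cv2) and the standard library are available. Lean on these libraries where they do the work, as an engineer would, in place of code of your own. Each camera call takes 0.05 s, during which the arm holds its last target.

### The job

Push the row of four touching carriers along the channel rail as one train until it is fully home against the end stop, then push the black-headed locking bolt all the way in behind it. Only push: do not lift or tip the carriers or draw the row apart, and leave everything else on the table where it is.

Things in the scene. Friction and masses are not known exactly. Their poses are not given: they have to be found in the camera images.
- rail: Dark steel channel rail fixed to the table, 350 mm long (its y axis), 54 mm wide (x); place and yaw vary. Origin on the table under the channel's centre. Channel floor 12 mm above the table, 42 mm wide between 6 mm thick side lips with tops 22 mm above the table. The -y end is open; a steel end stop, 15 mm thick and rising to 52 mm above the table, closes the +y end.
- stop_face (a point): Centre of the end stop's inner face, at rail x=0, y=+160 mm, 30 mm above the table. Four touching carriers that are home fill the 144 mm before it, so the last one's centre is then at rail y=+34 mm and its rear face at y=+16 mm.
- carrier_plain: Aluminium block 40 mm across the channel, 36 mm along it, 36 mm tall, like the other three; origin: centre of the underside, y along the rail, z up. 0.1 to 0.21 kg. Flat top with a dark bore. One of the four in the row, whose order varies; they start touching or up to 1.5 mm apart, 50 to 115 mm short of the stop.
- carrier_post: Aluminium block 40 mm across the channel, 36 mm along it, 36 mm tall, like the other three; origin: centre of the underside, y along the rail, z up. 0.1 to 0.21 kg. A steel post, 12 mm diameter and 25 mm tall, stands on top (61 mm in all). One of the four in the row.
- carrier_vee: Aluminium block 40 mm across the channel, 36 mm along it, 36 mm tall, like the other three; origin: centre of the underside, y along the rail, z up. 0.1 to 0.21 kg. Two slanted cheeks on top (about 52 mm in all). One of the four in the row.
- carrier_disc: Aluminium block 40 mm across the channel, 36 mm along it, 36 mm tall, like the other three; origin: centre of the underside, y along the rail, z up. 0.1 to 0.21 kg. A black disc, 30 mm diameter and 12 mm high, on top (48 mm in all). One of the four in the row.
- bolt (a joint): Travel of the locking bolt in m: 0 drawn out (starts 0 to 0.008), 0.050 fully in (hard end). Slides along rail -x against 2.5 N friction, stays where left. A 12 mm square steel bar centred at rail y=+5 mm, 24.5 to 36.5 mm above the table; drawn out it clears the channel, in it lies across it, 5 mm behind a row that is home.
- bolt_head (a point): Centre of the outer face of the bolt's black rectangular head, 36 mm wide (rail y), 40 mm tall (8.5 to 48.5 mm above the table), 14 mm thick; the face looks along rail +x and is pushed towards rail -x. At rail x=+125 mm minus the bolt's travel, y=+5 mm, 28.5 mm above the table.
- bolt_guide (a point): Centre of the top of the dark block that guides the bolt, on the rail's +x side: it spans rail x=+27 to +61, y=-15 to +25 mm and is 46 mm tall. Fixed to the rail.
- spare_carrier: Bystander: a carrier with a post, same as carrier_post, standing on the table beside the rail, not in the channel. Leave alone. 61 mm tall; origin under its centre.
- nylon_ring: Bystander: white ring, 48 mm diameter, 22 mm tall, beside the rail; origin under its centre.
- round_knob: Bystander: black round knob, 60 mm diameter, 28 mm tall, beside the rail; origin under its centre.
- screwdriver: Bystander: screwdriver 170 mm long lying along its x axis.
- carton: Bystander: pale carton 60 x 75 x 45 mm; origin under its centre.
- sleeve: Bystander: steel flanged sleeve, 40 mm diameter, 45 mm tall; origin under its centre.
- step_clamp: Bystander: loose aluminium clamp bar, 30 x 90 mm, 38 mm tall, beside the rail; origin under its centre.
Not all that is in view belongs to the job. Leave any green or turquoise look-alike of the carrier_plain alone. Leave any blue or purple look-alike of the carrier_vee alone.

How it is judged (in metres and radians):
On the way, in this order (a step that is already met when the one before it is completed fails the run):
1. the four carriers stand as one row, home against the end stop (y of each of carrier_plain, carrier_post, carrier_vee, carrier_disc in the frame of rail above 0.03 m and z of each of carrier_plain, carrier_post, carrier_vee, carrier_disc in the frame of rail below 0.016 m), for 0.2 s.
2. the locking bolt is pushed in behind the row (y of each of carrier_plain, carrier_post, carrier_vee, carrier_disc in the frame of rail above 0.03 m and value of joint bolt above 0.046 m), for 0.2 s.
At the end, for the whole second after the job is handed in: All four carriers sit upright and still in the channel, the row home against the stop (every centre beyond rail y=+30 mm, so at most 4 mm of gap in all), and the bolt is in by more than 46 of its 50 mm (all of step 2 and z of each of carrier_plain, carrier_post, carrier_vee, carrier_disc in the frame of rail below 0.016 m and x of carrier_plain in the frame of rail between -0.006 and 0.006 m and x of carrier_post in the frame of rail between -0.006 and 0.006 m and x of carrier_vee in the frame of rail between -0.006 and 0.006 m and x of carrier_disc in the frame of rail between -0.006 and 0.006 m and angle between each of carrier_plain, carrier_post, carrier_vee, carrier_disc's own z axis and vertical below 0.1 rad and linear speed of each of carrier_plain, carrier_post, carrier_vee, carrier_disc below 0.01 m/s); the robot touches nothing.
It fails at once if a carrier of the row is lifted 10 mm or more off the channel floor (z of any of carrier_plain, carrier_post, carrier_vee, carrier_disc in the frame of rail above 0.022 m).
It fails at once if a carrier of the row is tipped over 0.35 rad (angle between any of carrier_plain, carrier_post, carrier_vee, carrier_disc's own z axis and vertical above 0.35 rad).
It fails at once if the row is drawn apart: two of its carriers are over 125 mm apart, centre to centre (108 mm when the row is closed) (distance between carrier_plain and carrier_post above 0.125 m or distance between any of carrier_plain, carrier_post and carrier_vee above 0.125 m or distance between any of carrier_plain, carrier_post, carrier_vee and carrier_disc above 0.125 m).
It fails at once if a bystander is moved over 15 mm (distance of any of spare_carrier, nylon_ring, round_knob, screwdriver, carton, sleeve, step_clamp from where it was at the start of the episode above 0.015 m).
It also fails if it takes over 48 s, if anything falls off the work surface, if the arm or the gripper's body presses on something with over 40 N, if the wrist force passes 120 N, or if a joint passes its speed limit or range.

## Working session

There is one attempt and no reset: what is moved stays moved. The work goes in short steps, each a Python script; the robot and the scene stay as the last script left them, time stands still between calls to the robot, and variables do not carry over. Pictures are saved under pics/ and viewed, and the job is handed in when it is done.

```bash
ls; mkdir -p pics
python3 - <<'E'
from rig import r
import cv2,pickle
d={}
o=r.observe();print(o)
for n in("scene","side","wrist"):
    c=r.camera(n);d[n]=c;cv2.imwrite(f"pics/{n}0.png",c["img"][:,:,::-1])
    print(n,{k:v for k,v in c.items() if k!="img"})
d["o"]=o
pickle.dump(d,open("d0.pkl","wb"))
E
```

```text
pics
{'clock': 0.0, 'q': array([-8.41870552e+01,  1.04046972e+01,  9.21309202e+01, -1.96736886e-04,
        7.75670666e+01, -1.18189178e+01]), 'joint_vel': array([ 0.00253524, -0.06272114, -0.0143766 , -0.13917686, -0.01820501,
        0.08728667]), 'joint_torque': array([ 6.49719295e-04, -4.44865787e+01, -3.51345670e+01, -2.63292577e-04,
        8.89660267e-03, -1.15713348e-05]), 'eef_pos': array([ 0.17413942, -0.54743711,  0.23836283]), 'tool_rot': array([[ 9.53022179e-01,  3.02900466e-01, -1.84849003e-04],
       [ 3.02900304e-01, -9.53020581e-01,  1.78261649e-03],
       [ 3.63790460e-04, -1.75486387e-03, -9.99998394e-01]]), 'ft_force': array([-0.11020689,  0.2246818 , -0.07270096]), 'wrist_torque': array([ 0.02241301, -0.05562527,  0.00737089]), 'gripper_width': 1.0000028460725823}
scene {'K': array([[459.13816238,   0.        , 322.35704198],
       [  0.        , 459.13816238, 199.198097  ],
       [  0.        ,   0.        ,   1.        ]]), 'R': array([[-0.03058242,  0.99945707, -0.01225892],
       [ 0.67188535,  0.01147556, -0.74056626],
       [-0.74002351, -0.0308849 , 
[... 256 characters left out ...]
962, -0.24792601,  0.01643102],
       [-0.16183762,  0.579352  , -0.79884908],
       [ 0.18853612, -0.77645602, -0.60130705]]), 't': array([0.50776659, 0.14005846, 0.78257709])}
wrist {'K': array([[309.70691629,   0.        , 326.25326039],
       [  0.        , 309.70691629, 200.56693376],
       [  0.        ,   0.        ,   1.        ]]), 'hand_eye': array([[ 5.42845052e-04, -9.60902796e-01, -2.76885393e-01,
         7.05841868e-02],
       [ 9.99999577e-01,  3.16026962e-04,  8.63800102e-04,
         4.57290600e-04],
       [-7.42524684e-04, -2.76885745e-01,  9.60902562e-01,
        -1.33940564e-01],
       [ 0.00000000e+00,  0.00000000e+00,  0.00000000e+00,
         1.00000000e+00]])}
```

View pics/scene0.png

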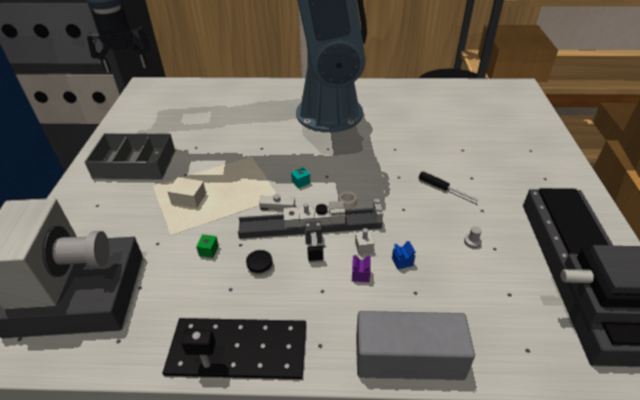

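View pics/side0.png

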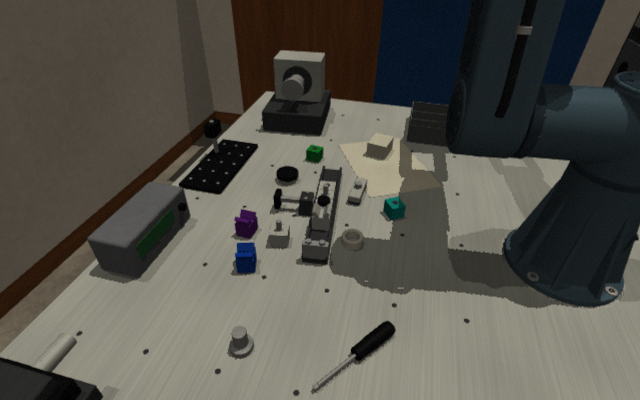

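View pics/wrist0.png

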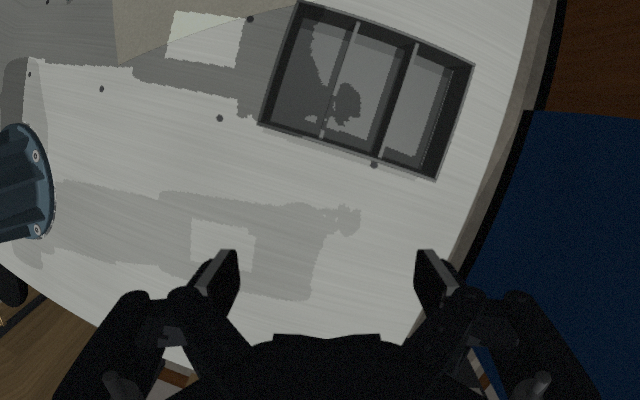

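The scene view shows the rail from about (240,225), its open end, to (380,210). The bolt head is near (316,253). I'll crop in for a closer look.

Run:
```python
import cv2
a=cv2.imread("pics/scene0.png")[175:275,225:415]
cv2.imwrite("pics/sc0z.png",cv2.resize(a,None,fx=4.2,fy=4.2,interpolation=cv2.INTER_CUBIC))
a=cv2.imread("pics/side0.png")[155:275,260:400]
cv2.imwrite("pics/si0z.png",cv2.resize(a,None,fx=5,fy=5,interpolation=cv2.INTER_CUBIC))
```

```text
(no output)
```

View pics/sc0z.png

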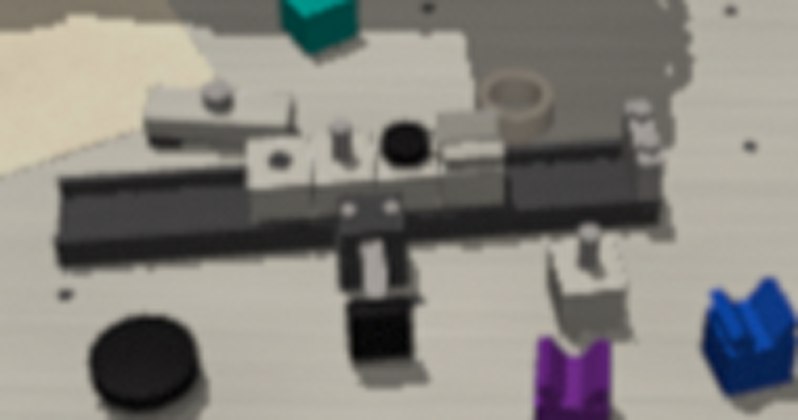

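View pics/si0z.png

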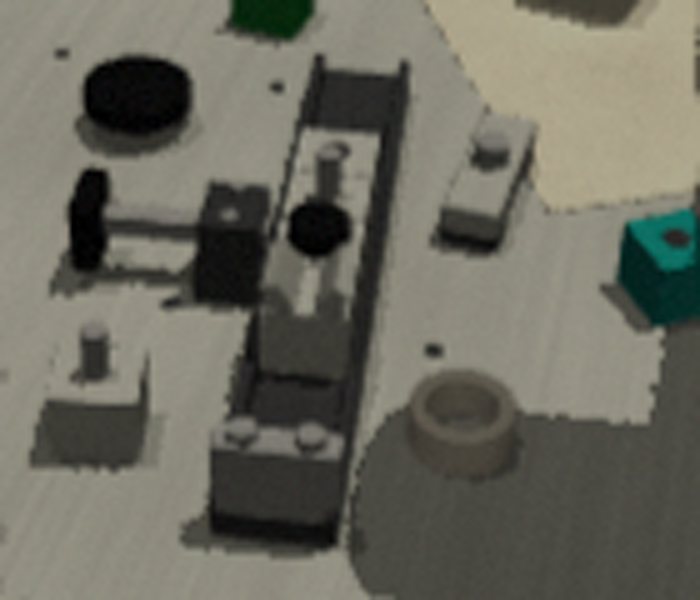

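Order from the open end: plain, post, disc, vee, with a gap before the stop at the right. I'll locate it roughly from both fixed cameras, then refine with the wrist.

```bash
cat > h.py <<'E'
import numpy as np,cv2,pickle
def ray(c,uv):
    d=np.linalg.inv(c["K"])@np.array([uv[0],uv[1],1.]);return -c["R"].T@c["t"],c["R"].T@d
def onz(c,uv,z):
    o,d=ray(c,uv);return o+d*(z-o[2])/d[2]
def wray(c,uv,p,Rt):
    K=c["K"];x=np.array([(uv[0]-K[0,2]),(uv[1]-K[1,2])]);rr=np.hypot(*x);th=rr/K[0,0]
    d=np.array([*(x/max(rr,1e-9)*np.sin(th)),np.cos(th)])
    H=c["hand_eye"];return p+Rt@H[:3,3],Rt@H[:3,:3]@d
def wonz(c,uv,p,Rt,z):
    o,d=wray(c,uv,p,Rt);return o+d*(z-o[2])/d[2]
def wproj(c,X,p,Rt):
    H=c["hand_eye"];q=H[:3,:3].T@(Rt.T@(np.asarray(X)-p)-H[:3,3])
    th=np.arctan2(np.hypot(q[0],q[1]),q[2]);u=q[:2]/np.hypot(q[0],q[1])*th*c["K"][0,0]
    return u+c["K"][:2,2]
def tri(*rays):
    A=0;b=0
    for o,d in rays:
        d=d/np.linalg.norm(d);P=np.eye(3)-np.outer(d,d);A=A+P;b=b+P@o
    X=np.linalg.solve(A,b);return X,[np.linalg.norm((np.eye(3)-np.outer(d,d)/(d@d))@(X-o)) for o,d in rays]
E
python3 - <<'E'
from h import *
d=pickle.load(open("d0.pkl","rb"));c=d["scene"];s=d["side"]
f=lambda u,v:(225+(u+.5)/4.2-.5,175+(v+.5)/4.2-.5)
g=lambda u,v:(260+(u+.5)/5-.5,155+(v+.5)/5-.5)
P=[("open near lip top",(58,240),.022),("open far lip",(62,180),.022),("right near bottom",(658,225),0),("left near bottom",(60,267),0),("knob",(143,355),.028),("head top near",(378,305),.0485),("ring",(517,90),.022),("spare top",(590,230),.061),("clamp",(217,95),.05)]
for n,p,z in P: print(n,onz(c,f(*p),z).round(4))
for n,a,b in [("post",(342,128),(328,155)),("spare",(590,230),(94,330)),("disc",(405,143),(318,228)),("open near lip",(58,240),(319,60)),("open far",(62,180),(405,66))]:
    print(n,tri(ray(c,f(*a)),ray(s,g(*b))))
E
```

```text
open near lip top [ 0.5652 -0.2039  0.022 ]
open far lip [ 0.5165 -0.2096  0.022 ]
right near bottom [0.5254 0.1416 0.    ]
left near bottom [ 0.5657 -0.2056  0.    ]
knob [ 0.6545 -0.1425  0.028 ]
head top near [ 0.6347 -0.0174  0.0485]
ring [0.4323 0.0592 0.022 ]
spare top [0.5893 0.0962 0.061 ]
clamp [ 0.4711 -0.1205  0.05  ]
post (array([ 0.52211667, -0.042416  ,  0.07244211]), [np.float64(0.0004998055970612635), np.float64(0.0004998055970612783)])
spare (array([0.59055448, 0.09590608, 0.06254956]), [np.float64(0.0002645538162478472), np.float64(0.00026455381624770934)])
disc (array([ 0.51754554, -0.00680662,  0.05653694]), [np.float64(8.963696307188328e-05), np.float64(8.963696307186857e-05)])
open near lip (array([ 0.5644915 , -0.20396717,  0.02084761]), [np.float64(0.00035492110331715546), np.float64(0.0003549211033171907)])
open far (array([ 0.51639004, -0.20958052,  0.02166372]), [np.float64(0.0002331241843797357), np.float64(0.0002331241843798271)])
```

```bash
cat >> h.py <<'E'
class Rail:
    def __init__(s,o,yaw):
        s.o=np.array(o,float);s.y=np.array([-np.sin(yaw),np.cos(yaw)]);s.x=np.array([np.cos(yaw),np.sin(yaw)])
        s.R=np.array([[s.y[0],s.x[0],0],[s.y[1],s.x[1],0],[0,0,-1.]])
    def w(s,x,y,z): return np.array([*(s.o+x*s.x+y*s.y),z])
    def l(s,p): d=np.asarray(p)[:2]-s.o;return np.array([d@s.x,d@s.y])
E
python3 - <<'E'
from rig import r
from h import *
L=Rail((0.5206,-0.0327),np.radians(6.6))
r.gripper_to(0.0)
for i,y in enumerate((-0.04,0.06)):
    r.move_ptp(L.w(0.02,y,0.25),L.R)
    r.hold(0.2)
    o=r.observe();c=r.camera("wrist");cv2.imwrite(f"pics/w{i+1}.png",c["img"][:,:,::-1])
    pickle.dump((c,o),open(f"w{i+1}.pkl","wb"));print(o["clock"],o["eef_pos"],o["gripper_width"],o["ft_force"])
E
```

```text
3.2833 [ 0.54499112 -0.07084423  0.24994713] -0.002006429878026813 [-0.06753878 -0.79580722 -0.11070336]
4.0167 [0.53381027 0.02816625 0.2500135 ] 0.0012740590440643996 [-0.1361546  -0.85747696 -0.50173869]
```

View pics/w1.png

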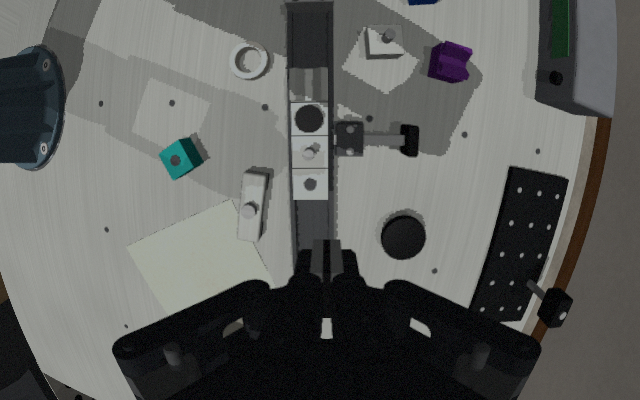

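View pics/w2.png

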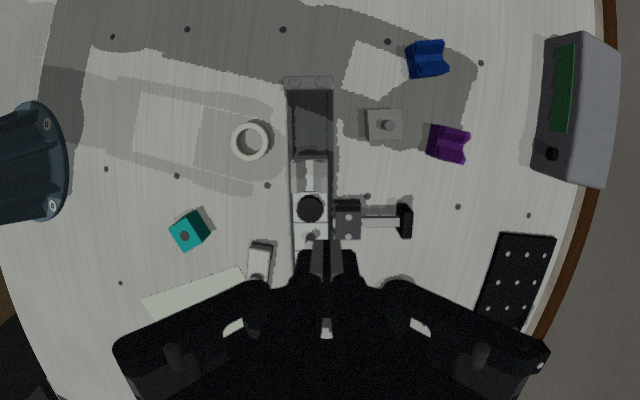

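The closed fingers are slim near the tips, about ±12 mm, and the wide linkages sit high up. Both wrist views show the row, the stop (w2, about (309,82)) and the bolt head at (405,220) in w2. Zooming for precise points.

Run:
```python
import cv2
for n,(u,v) in (("w1",(270,80)),("w2",(270,70))):
    a=cv2.imread(f"pics/{n}.png")[v:v+190,u:u+190]
    if n=="w1": a=cv2.imread(f"pics/{n}.png")[65:255,250:440]
    else: a=cv2.imread(f"pics/{n}.png")[65:255,250:440]
    a=cv2.convertScaleAbs(a,alpha=1.6,beta=15)
    cv2.imwrite(f"pics/{n}z.png",cv2.resize(a,(570,570),interpolation=cv2.INTER_CUBIC))
```

```text
(no output)
```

View pics/w1z.png

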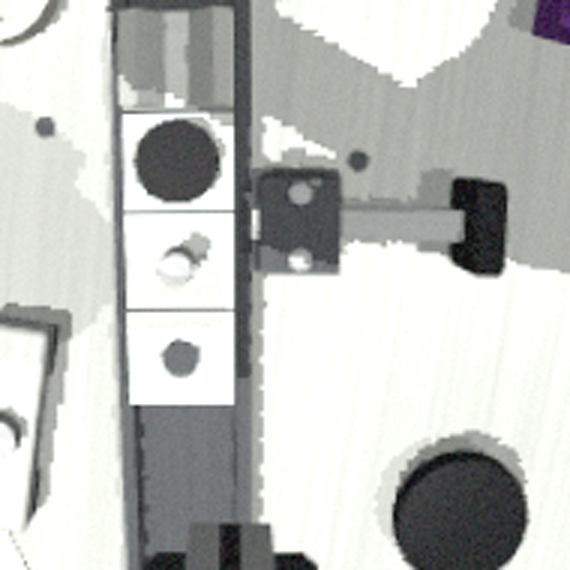

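View pics/w2z.png

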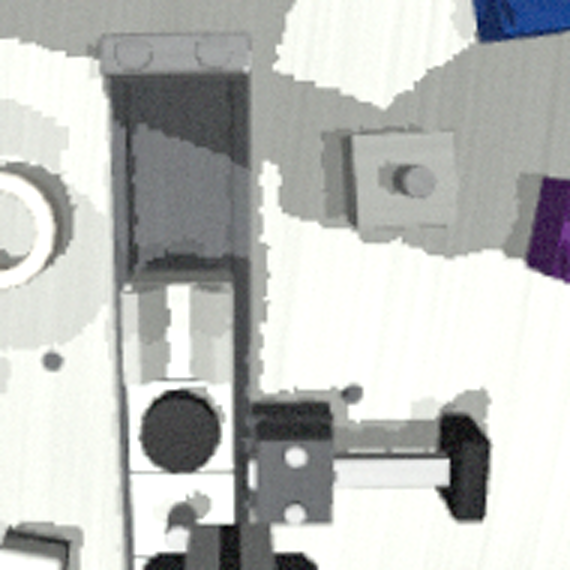

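Run:
```python
from h import *
V={}
for n in("w1","w2"): V[n]=pickle.load(open(n+".pkl","rb"))
L=Rail((0.5206,-0.0327),np.radians(6.6))
px=lambda u,v:(250+(u+.5)/3-.5,65+(v+.5)/3-.5)
R=lambda n,u,v:wray(V[n][0],px(u,v),V[n][1]["eef_pos"],V[n][1]["tool_rot"])
Z=lambda n,u,v,z:wonz(V[n][0],px(u,v),V[n][1]["eef_pos"],V[n][1]["tool_rot"],z)
for n,a,b in [("disc",(178,161),(180,431)),("discCarrier rear-left",(126,211),(131,472)),("rear-right",(234,211),(233,472)),("guide screw1",(300,194),(295,457)),("screw2",(299,260),(295,514)),("head outer rear",(503,273),(486,520)),("head outer front top?",(507,181),(488,437))]:
    X,e=tri(R("w1",*a),R("w2",*b));print(n,X.round(4),"res",np.round(e[0],4),"rail",L.l(X).round(4))
for n,v,p,z in [("plain rear L","w1",(130,404),.048),("plain rear R","w1",(235,404),.048),("vee front L","w2",(122,284),.048),("head outer rear","w1",(503,273),.0485),("head outer fr","w1",(507,181),.0485),("stop face L","w2",(105,73),.052),("stop face R","w2",(250,73),.052),
 ("lipR outer 1","w1",(252,60),.022),("lipR outer 2","w1",(252,370),.022),("lipL outer 1","w1",(111,60),.022),("lipL outer 2","w1",(123,400),.022),("lipL w2 a","w2",(106,120),.022),("lipL w2 b","w2",(124,470),.022),("lipR w2 a","w2",(250,120),.022),("lipR w2 b","w2",(250,380),.022),("spare top","w2",(413,180),.061),("knob edge","w1",(464,450),.028)]:
    X=Z(v,*p,z);print(n,X.round(4),L.l(X).round(4))
```

```text
disc [ 0.5199 -0.0086  0.053 ] res 0.0001 rail [0.0021 0.0241]
discCarrier rear-left [ 0.5028 -0.0286  0.0487] res 0.0002 rail [-0.0172  0.0061]
rear-right [ 0.5417 -0.0245  0.0475] res 0.0 rail [0.0219 0.0057]
guide screw1 [ 0.5645 -0.0155  0.0483] res 0.0 rail [0.0456 0.0121]
screw2 [ 0.5676 -0.0395  0.0469] res 0.0003 rail [ 0.0459 -0.0122]
head outer rear [ 0.6448 -0.034   0.0478] res 0.0006 rail [ 0.1233 -0.0156]
head outer front top? [6.401e-01 3.000e-04 4.620e-02] res 0.0006 rail [0.1225 0.019 ]
plain rear L [ 0.511  -0.1007  0.048 ] [-0.0173 -0.0664]
plain rear R [ 0.5504 -0.0961  0.048 ] [ 0.0223 -0.0665]
vee front L [0.4929 0.0435 0.048 ] [-0.0188  0.0789]
head outer rear [ 0.644  -0.034   0.0485] [ 0.1224 -0.0154]
head outer fr [6.401e-01 3.000e-04 4.850e-02] [0.1225 0.0191]
stop face L [0.4796 0.1194 0.052 ] [-0.0233  0.1558]
stop face R [0.5304 0.1245 0.052 ] [0.0278 0.155 ]
lipR outer 1 [0.5421 0.0331 0.022 ] [0.0289 0.0629]
lipR outer 2 [ 0.5565 -0.0886  0.022 ] [ 0.0292 -0.0597]
lipL outer 1 [0.4883 0.0276 0.022 ] [-0.0252  0.0636]
lipL outer 2 [ 0.506 -0.107  0.022] [-0.0231 -0.0721]
lipL w2 a [0.4777 0.103  0.022 ] [-0.027   0.1397]
lipL w2 b [ 0.4977 -0.0382  0.022 ] [-0.0234 -0.0028]
lipR w2 a [0.5329 0.1087 0.022 ] [0.0285 0.139 ]
lipR w2 b [0.5451 0.0061 0.022 ] [0.0288 0.0357]
spare top [0.5911 0.0943 0.061 ] [0.0846 0.118 ]
knob edge [ 0.6475 -0.1106  0.028 ] [ 0.1171 -0.092 ]
```

Heights agree with the text (48, 48.5 and about 46–48 mm). Corrected rail: shift about (+2.2, −4.5) mm, rear face at rail y ≈ −62 mm, head travel ≈ 4 mm. Next is the descent behind the row, then the push.

```bash
cat >> h.py <<'E'
_L=Rail((0.5206,-0.0327),np.radians(6.6))
L=Rail(_L.w(0.0022,-0.0045,0)[:2],np.radians(6.75))
E
python3 - <<'E'
from rig import r
from h import *
r.move_ptp(L.w(0,-0.095,0.12),L.R)
print(r.move_linear(L.w(0,-0.095,0.027),velocity=0.08,threshold=8))
o=r.observe();print(o["clock"],L.l(o["eef_pos"]),o["eef_pos"],o["ft_force"])
for n in("scene","side","wrist"):
    c=r.camera(n);cv2.imwrite(f"pics/{n}1.png",c["img"][:,:,::-1])
a=cv2.imread("pics/scene1.png")[150:275,225:415];b=cv2.imread("pics/side1.png")[125:275,260:400]
cv2.imwrite("pics/z1.png",np.hstack([cv2.resize(a,(456,300),interpolation=3),cv2.resize(b,(280,300),interpolation=3)]))
E
```

```text
False
6.2167 [ 0.00048515 -0.09529286] [ 0.5349849  -0.13149263  0.02760674] [-0.19022379 -0.80654632 -0.01228654]
```

View pics/z1.png

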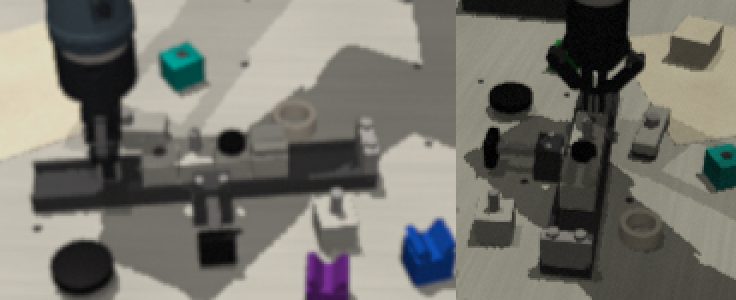

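View pics/wrist1.png

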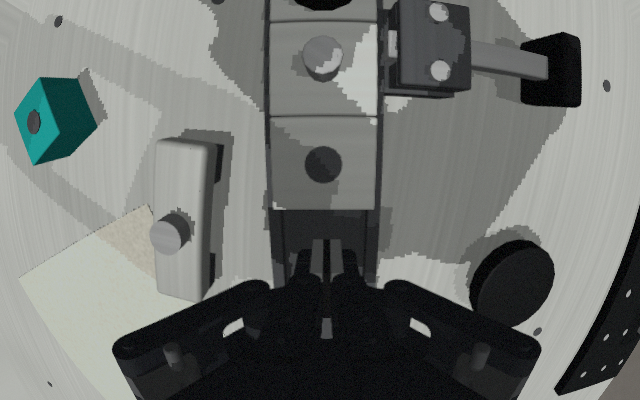

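The fingers sit in the channel at (327,245), centred behind the plain carrier's rear face at row 208, and touch nothing. Pushing.

Run:
```python
from rig import r
from h import *
def st(t):
    o=r.observe();print(t,round(o["clock"],2),L.l(o["eef_pos"]).round(4),round(o["eef_pos"][2],4),o["ft_force"].round(2))
print(r.move_linear(L.w(0,-0.02,0.027),velocity=0.04,threshold=10));st("a")
print(r.move_linear(L.w(0,0.014,0.027),velocity=0.03,threshold=12));st("b")
r.hold(0.3);st("c")
c=r.camera("wrist");o=r.observe();pickle.dump((c,o),open("w3.pkl","wb"));cv2.imwrite("pics/wrist2.png",c["img"][:,:,::-1])
```

```text
False
a 8.39 [ 0.   -0.02] 0.027 [ 1.47 -1.71 -0.98]
True
b 9.22 [0.0003 0.0052] 0.0271 [ 0.86 -0.78  1.36]
c 9.52 [-0.0006  0.0052] 0.0264 [ 0.03 -0.57 -0.31]
```

View pics/wrist2.png

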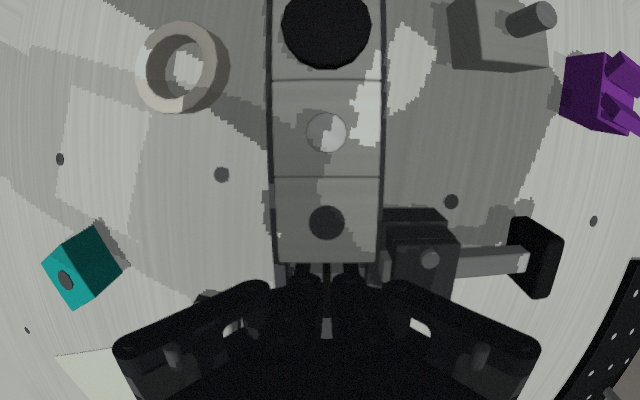

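The push stopped on force at TCP y = 5.2 mm; a home row predicts 5 mm. I'll press once more, back off, lift and check the gap at the stop.

Run:
```python
from rig import r
from h import *
def st(t):
    o=r.observe();print(t,round(o["clock"],2),L.l(o["eef_pos"]).round(4),round(o["eef_pos"][2],4),o["ft_force"].round(2))
print(r.move_linear(L.w(0,0.012,0.027),velocity=0.015,threshold=15));st("b")
r.move_linear(L.w(0,-0.03,0.027),velocity=0.08)
r.move_linear(L.w(0,-0.03,0.15),velocity=0.15)
r.move_ptp(L.w(0.03,0.06,0.22),L.R);r.hold(.2);st("v")
o=r.observe();c=r.camera("wrist");pickle.dump((c,o),open("w4.pkl","wb"));cv2.imwrite("pics/wrist3.png",c["img"][:,:,::-1])
a=c["img"][40:260,250:450,::-1];cv2.imwrite("pics/wrist3z.png",cv2.resize(cv2.convertScaleAbs(a,alpha=1.5,beta=15),None,fx=2.7,fy=2.7,interpolation=2))
```

```text
True
b 9.88 [-0.0002  0.0051] 0.0266 [ 1.67 -3.24  2.3 ]
v 12.18 [0.029  0.0592] 0.2183 [0.49 0.31 0.33]
```

View pics/wrist3z.png

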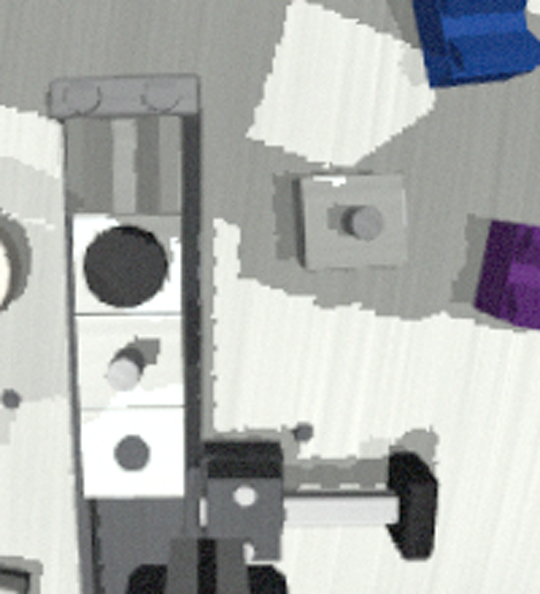

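The row is closed against the stop with no gaps. In the crop, the vee's front edge is at the stop's face (row 117) and the plain carrier's rear is at row 497. Next I turn the tool and push the bolt with the pads' edges.

Run:
```python
from rig import r
from h import *
c,o=pickle.load(open("w4.pkl","rb"))
P=lambda u,v,z:L.l(wonz(c,(250+(u+.5)/2.7-.5,40+(v+.5)/2.7-.5),o["eef_pos"],o["tool_rot"],z)).round(4)
print("plain rear",P(133,497,.048),"head outer",P(433,557,.0485),P(436,485,.0485),"stop",P(125,117,.052))
def st(t):
    o=r.observe();print(t,round(o["clock"],2),L.l(o["eef_pos"]).round(4),round(o["eef_pos"][2],4),o["ft_force"].round(2))
R2=np.column_stack([[-L.x[0],-L.x[1],0],[L.y[0],L.y[1],0],[0,0,-1.]]);print(np.linalg.det(R2))
r.move_ptp(L.w(0.16,0.005,0.16),R2)
print(r.move_linear(L.w(0.16,0.005,0.026),velocity=0.1,threshold=8));st("down")
c=r.camera("wrist");cv2.imwrite("pics/wrist4.png",c["img"][:,:,::-1])
```

```text
plain rear [0.0002 0.0159] head outer [ 0.1213 -0.0107] [0.1196 0.0206] stop [0.0002 0.1592]
0.9999999999999999
False
down 15.13 [0.1606 0.0048] 0.0269 [0.2  0.55 0.7 ]
```

View pics/wrist4.png

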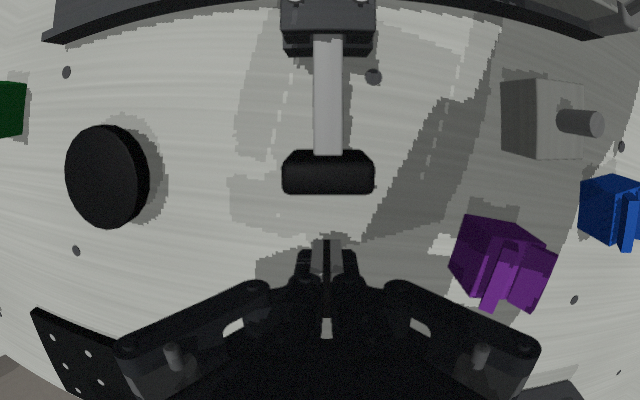

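The plain carrier's rear measures y = 15.9 mm and the stop 159.2 mm, so the row is home. The fingers at (327,245) line up with the head at (328,172). Pushing.

Run:
```python
from rig import r
from h import *
def st(t):
    o=r.observe();print(t,round(o["clock"],2),L.l(o["eef_pos"]).round(4),round(o["eef_pos"][2],4),o["ft_force"].round(2))
print(r.move_linear(L.w(0.10,0.005,0.026),velocity=0.04,threshold=10));st("a")
print(r.move_linear(L.w(0.077,0.005,0.026),velocity=0.03,threshold=14));st("b")
r.hold(.2)
c=r.camera("wrist");cv2.imwrite("pics/wrist5.png",c["img"][:,:,::-1])
```

```text
False
a 16.83 [0.0999 0.005 ] 0.026 [ 0.81 -0.08 -0.27]
True
b 17.4 [0.0853 0.0049] 0.0263 [1.92 0.94 1.66]
```

View pics/wrist5.png

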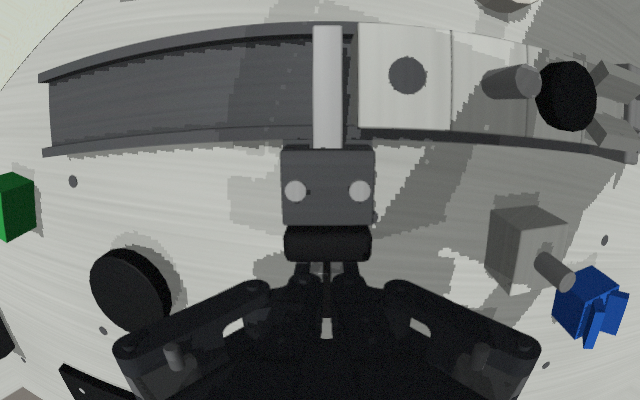

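The bolt lies across the channel behind the plain carrier. The stop came at TCP x = 85.3 mm, against 86 expected at the hard end. I'll press once more, then retreat and measure.

Run:
```python
from rig import r
from h import *
def st(t):
    o=r.observe();print(t,round(o["clock"],2),L.l(o["eef_pos"]).round(4),round(o["eef_pos"][2],4),o["ft_force"].round(2))
print(r.move_linear(L.w(0.078,0.005,0.026),velocity=0.015,threshold=18));st("b")
r.move_linear(L.w(0.13,0.005,0.026),velocity=0.08)
r.move_linear(L.w(0.13,0.005,0.18),velocity=0.15)
r.move_ptp(L.w(0.03,0.05,0.24),L.R);r.hold(.2);st("v")
o=r.observe();c=r.camera("wrist");pickle.dump((c,o),open("w6.pkl","wb"));cv2.imwrite("pics/wrist6.png",c["img"][:,:,::-1])
a=c["img"][50:255,240:440,::-1];cv2.imwrite("pics/wrist6z.png",cv2.resize(cv2.convertScaleAbs(a,alpha=1.5,beta=15),None,fx=2.9,fy=2.9,interpolation=2))
```

```text
True
b 17.98 [0.0854 0.0049] 0.026 [2.2  0.38 1.64]
v 21.48 [0.0301 0.0499] 0.2397 [ 0.73 -0.87  0.12]
```

View pics/wrist6z.png

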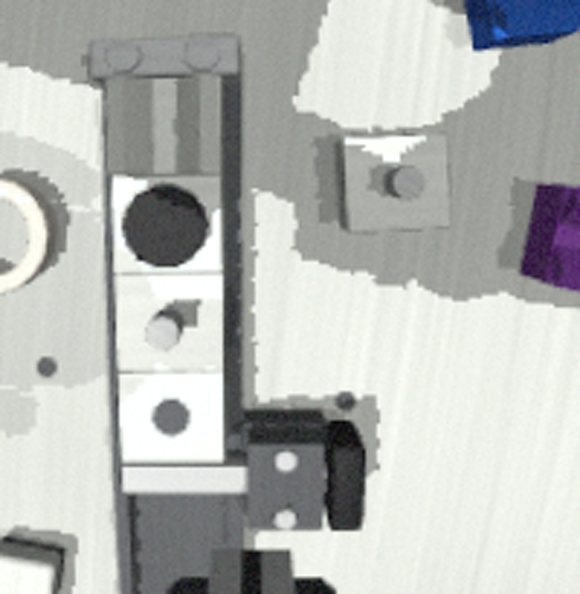

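Run:
```python
from rig import r
from h import *
c,o=pickle.load(open("w6.pkl","rb"))
P=lambda u,v,z:L.l(wonz(c,(240+(u+.5)/2.9-.5,50+(v+.5)/2.9-.5),o["eef_pos"],o["tool_rot"],z)).round(4)
print("plain rear",P(170,462,.048),"head outer",P(364,470,.0485),"stop",P(163,76,.052),"spare",P(405,182,.061))
print(r.hand_in())
```

```text
plain rear [-0.0004  0.016 ] head outer [0.0738 0.0129] stop [-0.0006  0.1594] spare [0.0838 0.1217]
the job is handed in; nothing more can be done
None
```

I pushed the row home against the end stop with the shut fingertips in the channel. I then pushed the bolt in to its hard end, backed the arm clear and handed the job in at about 21.5 s. The rig gives no verdict.

**Row:**
- The push stopped on force at TCP y = 5.2 mm, against 5 mm expected. A second press stopped at the same place.
- In the last wrist view the plain carrier's rear is at rail y = +16.0 mm, against +16 expected, and the stop face measures 159.4 mm.
- All four carriers are upright and touching, with no visible gaps.

**Bolt:**
- The push stopped on force at TCP x = 85.3 mm, and again at 85.4 mm on a second press; 86 mm was expected at the hard end.
- The head's outer face measures about +74 mm, against +75 expected, so it is in by about 50 mm within the roughly 2 mm calibration.

**Bystanders:** The spare carrier measured the same place at the end as at the start. The others I checked only by eye in the wrist views, and not all of them were in the last one.

**Disagreements:** My first rough rail position was about 5 mm off along y and 2 mm off in x. I corrected it from the lips, the end stop and the bolt guide before pushing. No later check failed.

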